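Bayonet die into the guarded forming head

ROBOT

A 6-joint arm with a two-finger parallel gripper is mounted at the origin on the work surface. World frame = base frame: x ahead of the robot, y to its left, z up, the work surface at z = 0. Lengths are in m, angles in rad, forces in N, time in s.
With the tool pointing down it reaches from about 0.425 to 0.95 m from the base axis. Payload 3.5 kg.
Tool frame: the origin (TCP) lies between the finger pads, 19 mm behind the fingertips; this is the grasp point; z points along the fingers, y is the line along which they close (so a half turn about z gives the same grasp; the last joint's range is limited). The gripper opens to 85 mm and grips with 20 to 120 N. Pads are 22 mm wide; open, the fingers measure 114 mm over their backs; the gripper's body (76 mm by 85 mm) begins 54 mm behind the grasp point. The pads swing forward as they close: fully open they stand 13 mm farther back than shut.
Start: joints at [1.094, 0.286, 1.577, -0, 1.279, -0.15], TCP at [0.217, 0.639, 0.25] pointing down, gripper open.
Joint ranges: [-2.77, 2.77], [-0.9, 2.22], [0.21, 2.48], [-1.53, 4.67], [0.24, 2.81], [-2.84, 2.84]. Speed limits (rad/s): [2.79, 2.79, 3.14, 3.14, 3.14, 3.14].

INTERFACE

Orientations are given as a unit quaternion [x, y, z, w].
In Python, from plant import status, cams, ctrl gives the robot as it stands.
- The arm moves only by the shell command python3 -m inch 'ROWS' [FORCE]. ROWS is JSON, a list of rows, each a list of 3 entries, a list of its own where there are three numbers: the opening, from -1 (shut) to 1 (fully open), then the shift along the tool's x, y, z in cm, then the turn about the tool's z in rad. In form: [[jaw, [dx, dy, dz], twist], ...]. A call has 1 to 20 rows; each row is the pose to reach, as a shift and turn from the pose commanded when the call began, along the tool's axes at that moment; what a row does not reach only later rows make up. A row lasts 1/10 s, in which the tool goes at most 50 mm and 8.59 degrees, less where a joint would pass 70% of its speed; a pose out of reach is approached as far as the arm can. A call with a gripper value outside its range is refused whole. The fingers move at their own pace and stop on an object; FORCE is the grip in N (left out, the last holds). Time passes only in rows, so rows that repeat a pose let the fingers close. It gives the time, the measured TCP pose, the force and the opening at its end, in the units of the state.
- status.get_state(): the state, without advancing time (a new reading comes with each control period).
- cams.read_camera(name): name is "scene" or "side" or "wrist"; returns the picture (400x640x3 uint8, blue, green, red); there is no depth.
- cams.calibration(name): a dict with "camera_matrix" (3x3 intrinsics, pixels), "cam_to_world" (4x4, takes a point from camera to world coordinates); the wrist camera has in their place "mount" (4x4, takes a point from camera to tool coordinates, whose origin is the TCP and whose axes are the flange's). Camera axes: x right, y down, z forward; pixel columns grow to the right and rows downward; lengths in m; the calibration is good to about 2 mm. A picture is of the moment at which its call begins: read the wrist's pose just before it. calibration takes no time and is no camera call.
- ctrl.sign_off(): hands the job in, once; it reports no verdict.
The state is a dict: "time": time; "qpos": joint angles; "dq": joint speeds; "joint_efforts": joint torques, N m; "eef_pos": TCP position; "tcp_rot": TCP orientation; "contact_force": force on the tool from outside, world axes, zero at the start; "wrist_torque": the same for the moment, N m; "opening": opening from 0.0 (shut) to 1.0 (fully open).
Only numpy, scipy, OpenCV 4.12 (cv2) and the standard library are available. Lean on these libraries where they do the work, as an engineer would, in place of code of your own. Each camera call takes 0.05 s, during which the arm holds its last target. There are 200 camera calls.

TASK

Swing the clear guard of the green forming head gently up and over until it rests on its open stop. Then take the die with the flat wing grip from the wooden rack, lower it into the head's slotted socket, push it down against the spring, twist it clockwise (seen from above) a quarter turn to its stop, and finish while still gripping it there, pushed in and turned, so that a workmate can put in the lock screw. Leave the other two dies and the rest of the bench as they are.

Things in the scene. Friction and masses are not known exactly. Their poses are not given: they have to be found in the camera images.
- head: Green machine head, fixed. Base 170 x 230 x 12 mm; in its middle a block 84 x 84 mm, 60 mm high, with a steel cap. Origin on the bench under the socket axis, z up. Its x runs along the socket's slot and the guard's hinge line; hinge on its +y side (92 mm from the axis), handle bar on the -y side. With the guard open nothing stands within 60 mm of the axis above the cap.
- socket (a point): Centre of the socket's mouth on the cap's flat top, 60 mm above the bench; z is the axis, x the slot's direction. Keyhole: round hole 20.5 mm with a slot 38 x 11 mm (along x) through its centre. Cap 8 mm thick; the sprung driver below has the same keyhole, its floor 19 mm below the mouth: the die's tip lands on that floor with 5 mm of the lugs still in the cap's slot.
- guard_hinge (a point): Middle of the guard's hinge line, 78 mm above the bench; the line runs along the head's x.
- guard_bar (a point): Middle of the guard's bar (moves with it): round, 10 mm thick, 80 mm free length along the head's x, 222 mm from the hinge line, 4 mm off the hinge plane (above it when closed), 45 mm clear of the guard's edge on two rods. Closed 82 mm, on the open stop about 296 mm above the bench. Pinch it along the head's y from straight above; it turns in the grip.
- guard (a joint): Guard angle, rad: 0 closed (flat over the socket), 1.75 on its open stop, a little past upright. The bar rises and goes over towards the head's +y. Stiff hinge: stays where it is left (about 4 N at the bar to lift). Starts at 0 to 0.3. Clear plate 150 x 172 mm with steel side strips.
- plunger (a joint): How far the driver is pressed down, m: 0 at rest, limit 0.012. Spring 7 N at first, 0.7 N more per mm. From 0.005 the die's lugs are clear below the cap and it can turn; at 0.0085 its flange lies on the cap. Press 6 to 8.5 mm, then turn. Once turned, the cap keeps the die at 0.005 or more.
- driver (a joint): How far the driver is turned, in rad, clockwise seen from above: 0 at rest (in line with the slot), 1.45 at its stop. It turns with the die. A return spring pulls it back with 0.04 N m at rest, 0.2 N m at the stop.
- plug: Winged steel die, 0.2 to 0.4 kg. Origin: lower tip; x along wing and lugs (a half turn gives the same shape). From the tip: shank 18 mm thick, tip tapered over 5; lugs 34 mm over their ends, 8 wide, at 4 to 16 mm; flange 46 mm across at 27.5 to 32.5; wing 46 long, 14 thick, to 75. Hangs by its flange in a rack hole, tip 17.5 mm above the bench. Grip across the wing, TCP 56 mm above the tip.
- rack: Fixed wooden block 70 x 240 x 45 mm (x, y, z) with three 38 mm holes at y = -80, 0 and 80 mm, each holding one die. Origin on the bench under its centre.
- die_a: Another die, with a round waisted head 38 mm across, 66 mm high in all, same flange; stays in the rack. Origin at its lower tip.
- die_b: Another die, with a round domed head 40 mm across, 70 mm high in all, same flange; stays in the rack. Origin at its lower tip.
- hammer: Hammer lying beyond the rack and the head; leave alone. Origin under its middle.
- spanner: Spanner lying flat on the bench between the rack and the head; leave alone. Origin under its middle.
- spray: Standing spray can 58 mm across, 170 mm high, beyond the rack; leave alone. Origin under its middle.
- tin: Open tin cup 72 mm across, 80 mm high, beyond the head; leave alone. Origin under its middle.
- roller: Steel ring 64 mm across, 28 mm high, lying flat beyond the head; leave alone. Origin under its middle.
Mind the look-alikes: they are no part of the job. What is shaped like the plug but blue is not meant.

How it is judged:
By the outcome, as a careful person would: the job done as asked, in the order asked, and still so for the second after the job is handed in, while the arm keeps its last pose, push and grip.
It also fails if it takes over 67 s, if anything falls off the work surface, if the arm or the gripper's body presses on something with over 40 N, if the wrist force passes 120 N, or if a joint passes its speed limit or range.

## Working session

There is one attempt and no reset: what is moved stays moved. The work goes in short steps, Python scripts to look and compute and a shell command to move; the robot and the scene stay as the last step left them, time stands still between calls to the robot, and variables do not carry over. Pictures are saved under pics/ and viewed, on a budget of 10 in all, crops included, one or two more only if the job needs it, and the job is handed in when it is done.

```bash
ls; mkdir -p pics; python3 - <<'E'
from plant import status,cams
import cv2,numpy as np
s=status.get_state();print(s)
for n in("scene","side","wrist"):
    c=cams.calibration(n);print(n,{k:np.round(v,4).tolist() if not isinstance(v,str) else v for k,v in c.items()})
for n in("scene","side"):
    cv2.imwrite(f"pics/{n}0.png",cams.read_camera(n))
E
```

```text
pics
{'time': 0.0, 'qpos': array([ 1.09400529e+00,  2.87174994e-01,  1.57819087e+00,  6.73720636e-06,
        1.27861107e+00, -1.50005070e-01]), 'dq': array([ 0.00113878, -0.00056312,  0.00133728, -0.0017424 , -0.00084632,
       -0.00133677]), 'joint_efforts': array([ 3.77476608e-04, -4.05993640e+01, -2.92620850e+01, -1.51467088e-04,
        5.88840616e-03,  5.42561196e-06]), 'eef_pos': array([0.21636087, 0.6387288 , 0.24863341]), 'tcp_rot': array([ 1.62667773e-01,  9.86680178e-01, -1.13307728e-03, -3.70595572e-04]), 'contact_force': array([ 0.88467821,  0.48652832, -0.32364554]), 'wrist_torque': array([-0.06672299,  0.0124134 , -0.04392564]), 'opening': 0.9967139379913234}
scene {'camera_matrix': [[399.6554, 0.0, 317.6307], [0.0, 399.6554, 204.5856], [0.0, 0.0, 1.0]], 'cam_to_world': [[0.413, 0.5487, -0.7269, 1.3113], [0.9107, -0.2564, 0.3239, -0.3594], [-0.0086, -0.7957, -0.6056, 0.6439], [0.0, 0.0, 0.0, 1.0]]}
side {'camera_matrix': [[499.389, 0.0, 326.335], [0.0, 499.389, 200.2168], [0.0, 0.0, 1.0]], 'cam_to_world': [[0.7849, -0.4255, 0.4503, 0.0855], [-0.6195, -0.5249, 0.5837, -0.7172], [-0.012, -0.7372, -0.6756, 0.8517], [0.0, 0.0, 0.0, 1.0]]}
wrist {'camera_matrix': [[320.2852, 0.0, 315.6694], [0.0, 320.2852, 195.9932], [0.0, 0.0, 1.0]], 'mount': [[-0.0005, -0.9607, -0.2776, 0.0698], [1.0, -0.0006, 0.0002, 0.0001], [-0.0004, -0.2776, 0.9607, -0.1231], [0.0, 0.0, 0.0, 1.0]]}
```

View pics/scene0.png

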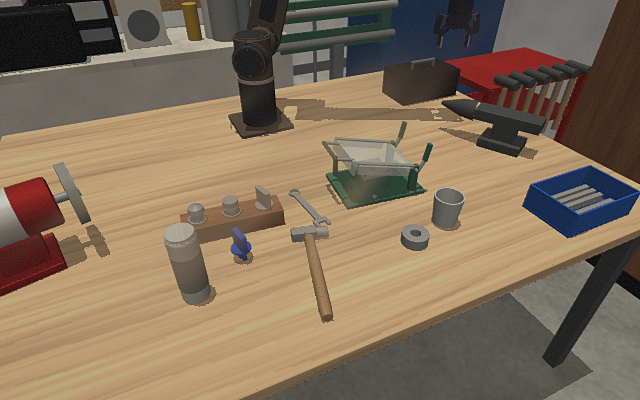

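View pics/side0.png

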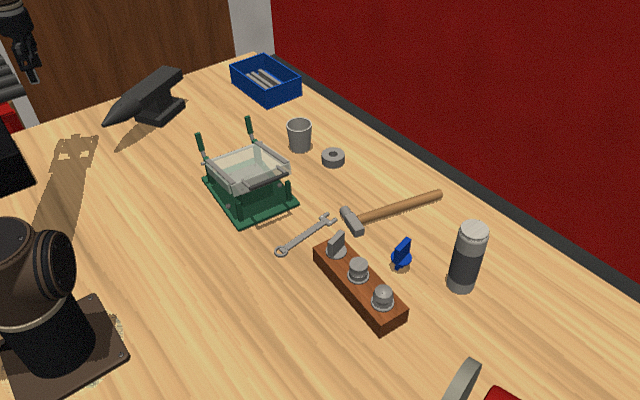

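The scene view shows the head around (375,175), its guard slightly raised, and the winged die at (263,197) in the rack. In the side view the head is at (250,180), the plug at (337,243), and the blue decoy at (400,255). I'll zoom both views in one picture.

```bash
python3 - <<'E'
import cv2,numpy as np
a=cv2.imread("pics/scene0.png");b=cv2.imread("pics/side0.png")
f=lambda im,x,y,w,h,s:cv2.resize(im[y:y+h,x:x+w],None,fx=s,fy=s,interpolation=cv2.INTER_CUBIC)
A=f(a,310,115,133,100,3);B=f(b,190,110,133,100,3)
C=f(a,170,170,133,100,3);D=f(b,290,225,133,115,3)[:300]
cv2.imwrite("pics/z0.png",np.vstack([np.hstack([A,B]),np.hstack([C,D])]))
E
```

```text
(no output)
```

View pics/z0.png

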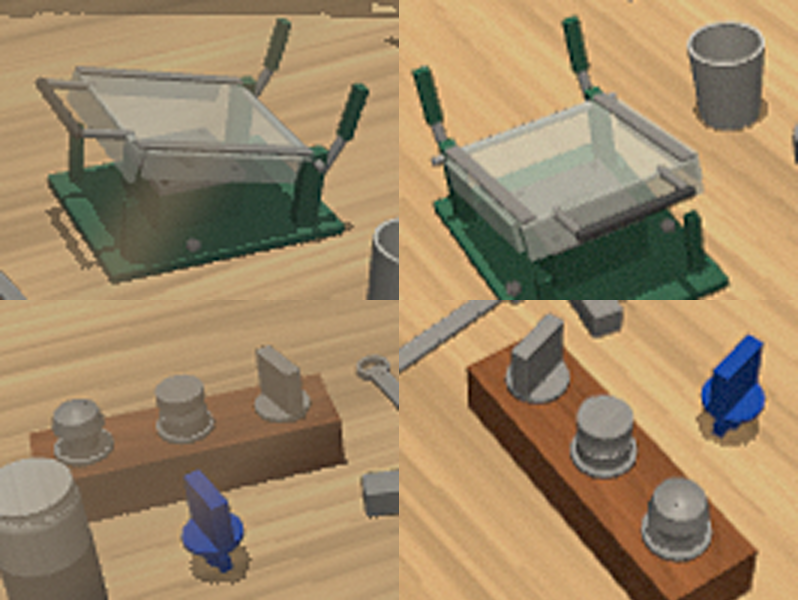

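The zoom shows the base corners, the bar ends (crop A 40,82 to 78,133; crop B 578,237 to 693,190), the flanges and the wing. I'll fit poses from these.

```bash
cat > h.py <<'E'
import numpy as np,cv2
from plant import status,cams
from scipy.optimize import least_squares
from scipy.spatial.transform import Rotation as R
def proj(n,P,T=None):
    c=cams.calibration(n);K=np.array(c["camera_matrix"])
    M=np.array(c["cam_to_world"]) if T is None else T
    p=(np.atleast_2d(P)-M[:3,3])@M[:3,:3];p=p@K.T
    return p[:,:2]/p[:,2:]
def wristT(s):
    T=np.eye(4);T[:3,:3]=R.from_quat(s["tcp_rot"]).as_matrix();T[:3,3]=s["eef_pos"]
    return T@np.array(cams.calibration("wrist")["mount"])
def onplane(n,uv,z,T=None):
    c=cams.calibration(n);M=np.array(c["cam_to_world"]) if T is None else T
    d=M[:3,:3]@np.linalg.solve(np.array(c["camera_matrix"]),[*uv,1]);o=M[:3,3]
    return o+d*(z-o[2])/d[2]
def rel(s,target):  # world target -> tool cm
    return np.round(R.from_quat(s["tcp_rot"]).inv().apply(np.array(target)-s["eef_pos"])*100,2)
E
python3 - <<'E'
from h import *
A=lambda x,y:(310+x/3,115+y/3);B=lambda x,y:(190+(x-400)/3,110+y/3)
C=lambda x,y:(170+x/3,170+(y-300)/3);D=lambda x,y:(290+(x-400)/3,225+(y-300)/3)
obs=[("scene",(-.085,-.115,.012),A(50,177)),("scene",(.085,.115,.0),A(345,230)),("scene",(.085,-.115,0),A(110,281)),
("side",(-.085,.115,.012),B(437,200)),("side",(.085,-.115,.012),B(728,280))]
bars=[("scene",A(58,108)),("side",B(636,213))]
def W(v,p):
    c,s=np.cos(v[2]),np.sin(v[2]);return np.array([v[0]+c*p[0]-s*p[1],v[1]+s*p[0]+c*p[1],p[2]])
def bar(t):return (0,.092-.222*np.cos(t)+.004*np.sin(t),.078+.222*np.sin(t)+.004*np.cos(t))
def f(v):
    return np.concatenate([(proj(n,W(v,p))[0]-o) for n,p,o in obs]+[proj(n,W(v,bar(v[3])))[0]-o for n,o in bars])
r=least_squares(f,[.7,.1,0,.2],loss="soft_l1");print("head",r.x,r.fun.reshape(-1,2).round(1).tolist(),"bar",W(r.x,bar(r.x[3])))
o2=[("scene",0.08,C(281,405)),("scene",0,C(185,424)),("scene",-.08,C(83,445)),("side",.08,D(538,380)),("side",0,D(604,450)),("side",-.08,D(677,530))]
g=lambda v:np.concatenate([proj(n,W(v,(0,y,.049)))[0]-o for n,y,o in o2])
q=least_squares(g,[.6,-.2,0]);print("rack",q.x,q.fun.round(1),"plug",W(q.x,(0,.08,0)))
for n,a,b in(("scene",C(258,349),C(297,368)),("side",D(517,358),D(556,318))):
    p,k=onplane(n,a,.0925),onplane(n,b,.0925);print(n,p,k,np.arctan2(*(k-p)[1::-1]))
s=status.get_state();print(R.from_quat(s["tcp_rot"]).as_matrix().round(3))
E
```

```text
head [ 0.51847306  0.16664337 -0.11013044  0.20824869] [[-1.7, -1.4], [-1.0, 1.6], [-0.6, 1.1], [-1.2, -0.5], [1.0, -1.0], [3.0, 1.2], [-1.6, -0.3]] bar [0.50480309 0.04302028 0.12781136]
rack [ 0.53150343 -0.24127112 -0.08396642] [-0.3 -1.  -0.7 -0.4 -0.5 -0.2  0.1 -1.3  0.1 -0.4  0.1 -0.3] plug [ 0.53821285 -0.16155297  0.        ]
scene [ 0.5192911  -0.16983365  0.0925    ] [ 0.55788106 -0.14977247  0.0925    ] 0.47940520098380585
side [ 0.51278372 -0.16981533  0.0925    ] [ 0.55771561 -0.15734141  0.0925    ] 0.27079880485905883
[[-0.947  0.321 -0.001]
 [ 0.321  0.947 -0.002]
 [ 0.    -0.002 -1.   ]]
```

```bash
python3 -m inch '[[1,[-46.5,-47.2,0],-0.217],[1,[-46.5,-47.2,0],-0.217],[1,[-46.5,-47.2,0],-0.217],[1,[-46.5,-47.2,0],-0.217],[1,[-46.5,-47.2,0],-0.217],[1,[-46.5,-47.2,0],-0.217],[1,[-46.5,-47.2,0],-0.217],[1,[-46.5,-47.2,0],-0.217],[0,[-46.5,-47.2,0],-0.217],[-0.2,[-46.5,-47.2,0],-0.217],[-0.2,[-46.5,-47.2,0],-0.217],[-0.2,[-46.5,-47.2,0],-0.217],[-0.2,[-46.5,-47.2,0],-0.217],[-0.2,[-46.5,-47.2,0],-0.217],[-0.2,[-46.5,-47.2,0],-0.217],[-0.2,[-46.5,-47.2,0],-0.217],[-0.2,[-46.5,-47.2,0],-0.217],[-0.2,[-46.5,-47.2,0],-0.217]]' 40
python3 - <<'E'
from h import *
s=status.get_state();im=cams.read_camera("wrist");cv2.imwrite("pics/w1.png",im)
T=wristT(s);print(s["eef_pos"],s["qpos"].round(3),proj("wrist",[(.505,.043,.128),(.518,.167,.06)],T))
E
```

```text
time: 1.9
eef_pos: [0.5049, 0.0445, 0.25]
tcp_rot: [0.054, 0.999, 0.0, -0.0]
contact_force: [0.5, 0.5, -0.2]
opening: 0.402
[0.5049371  0.04446726 0.24996361] [-0.113 -0.09   1.983  0.     1.249 -1.576] [[313.84147959 195.02321808]
 [438.93399316 175.91296716]]
```

View pics/w1.png

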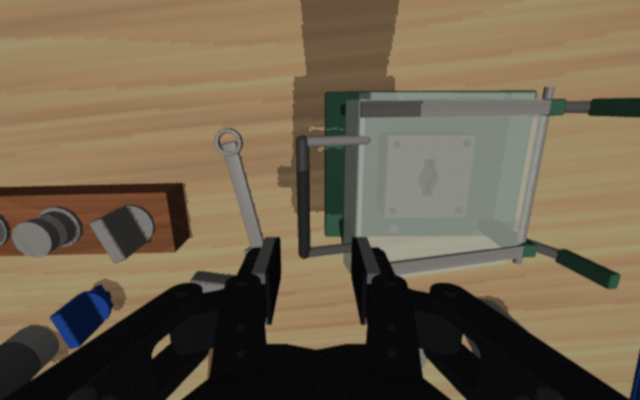

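Wrist view: bar from (302,140) to (305,257) with its middle at (304,198), keyhole at (428,178), base's left edge at x=325. This shows about a 1 cm correction in y, so I'll refit.

```bash
python3 - <<'E'
from h import *
s=status.get_state();T=wristT(s)
def W(v,p):
    c,s=np.cos(v[2]),np.sin(v[2]);return np.array([v[0]+c*p[0]-s*p[1],v[1]+s*p[0]+c*p[1],p[2]])
def bar(t,x=0):return (x,.092-.222*np.cos(t)+.004*np.sin(t),.078+.222*np.sin(t)+.004*np.cos(t))
A=lambda x,y:(310+x/3,115+y/3);B=lambda x,y:(190+(x-400)/3,110+y/3)
obs=[((0,0,.06),(428.5,178)),((-.085,-.115,.012),(325,92.5)),((.042,.042,.06),(473,217)),((-.042,-.042,.06),(387,136)),((.042,-.042,.06),(385,217))]
def f(v):
    return np.concatenate([(proj("wrist",W(v,p),T)[0]-o) for p,o in obs]+[proj("wrist",W(v,bar(v[3])),T)[0]-(304,198),.5*(proj("scene",W(v,bar(v[3])))[0]-A(58,108)),.5*(proj("side",W(v,bar(v[3])))[0]-B(636,213))])
r=least_squares(f,[.52,.16,-.11,.2],loss="soft_l1");v=r.x
print(v,r.fun.reshape(-1,2).round(1).tolist(),W(v,bar(v[3])))
for z in(.11,.12,.128,.135,.145):print(z,onplane("wrist",(304,198),z,T))
b0=W(v,bar(v[3]));R0=R.from_quat(s["tcp_rot"]).inv()
print(rel(s,b0))
for t in np.arange(v[3],1.76,.1): print(round(t,2),(R0.apply(W(v,bar(t))-b0)*100).round(1))
print((R0.apply(W(v,bar(1.75))-b0)*100).round(1))
E
```

```text
[ 0.51921749  0.15774112 -0.10331336  0.22164895] [[1.3, -0.1], [-10.4, -1.5], [-6.5, 0.2], [3.3, -0.4], [0.5, 0.6], [-0.2, 0.6], [0.2, 0.6], [0.5, 0.1]] [0.50646141 0.03471095 0.1307063 ]
0.11 [0.51198478 0.03351461 0.11      ]
0.12 [0.50908418 0.0342072  0.12      ]
0.128 [0.50676369 0.03476127 0.128     ]
0.135 [0.50473327 0.03524609 0.135     ]
0.145 [0.50183266 0.03593868 0.145     ]
[-0.24 -0.94 11.93]
0.22 [0. 0. 0.]
0.32 [ 0.   0.6 -2.1]
0.42 [ 0.   1.5 -4.2]
0.52 [ 0.   2.5 -6.1]
0.62 [ 0.   3.8 -8. ]
0.72 [ 0.   5.2 -9.7]
0.82 [  0.    6.7 -11.3]
0.92 [  0.    8.5 -12.7]
1.02 [  0.   10.3 -13.9]
1.12 [  0.1  12.3 -14.9]
1.22 [  0.1  14.4 -15.7]
1.32 [  0.1  16.5 -16.3]
1.42 [  0.1  18.7 -16.7]
1.52 [  0.1  20.9 -16.9]
1.62 [  0.1  23.1 -16.9]
1.72 [  0.1  25.3 -16.6]
[  0.1  25.9 -16.5]
```

```bash
python3 -m inch '[[-0.2,[-0.2,-0.8,3],0],[-0.2,[-0.2,-0.8,6],0],[-0.2,[-0.2,-0.8,8],0],[-0.2,[-0.2,-0.8,10],0],[-0.2,[-0.2,-0.8,11],0],[-0.2,[-0.2,-0.8,11.9],0],[-0.2,[-0.2,-0.8,11.9],0],[-0.5,[-0.2,-0.8,11.9],0],[-1,[-0.2,-0.8,11.9],0],[-1,[-0.2,-0.8,11.9],0],[-1,[-0.2,-0.8,11.9],0],[-1,[-0.2,-0.8,11.9],0],[-1,[-0.2,-0.8,11.9],0]]' 30
python3 - <<'E'
from h import *
s=status.get_state();print(s["opening"]*85,s["eef_pos"])
cv2.imwrite("pics/w2.png",cv2.resize(np.hstack([cams.read_camera("side")[80:280,150:350],cams.read_camera("scene")[80:280,280:480]]),None,fx=2,fy=2))
E
```

```text
time: 3.25
eef_pos: [0.5074, 0.0343, 0.1317]
tcp_rot: [0.055, 0.998, -0.001, 0.001]
contact_force: [2.1, -3.5, 1.7]
opening: 0.106
9.000799455401024 [0.50736662 0.03427224 0.13172526]
```

View pics/w2.png

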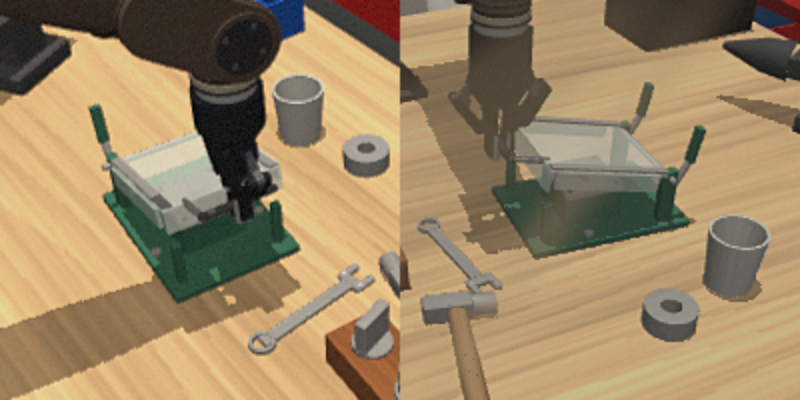

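```bash
python3 -m inch '[[-1,[0,0.1,-0.5],0],[-1,[0,0.3,-1.0],0],[-1,[0,0.6,-2.1],0],[-1,[0,1.0,-3.2],0],[-1,[0,1.5,-4.2],0],[-1,[0,2.0,-5.2],0],[-1,[0,2.5,-6.1],0],[-1,[0,3.1,-7.1],0],[-1,[0,3.8,-8.0],0],[-1,[0,4.5,-8.9],0],[-1,[0,5.2,-9.7],0],[-1,[0,5.9,-10.5],0],[-1,[0,6.7,-11.3],0],[-1,[0,6.7,-11.3],0]]'
python3 - <<'E'
from h import *
s=status.get_state();print(s["opening"]*85,s["eef_pos"],s["contact_force"])
E
```

```text
time: 4.75
eef_pos: [0.5142, 0.1019, 0.2447]
tcp_rot: [0.054, 0.999, 0.0, 0.0]
contact_force: [0.8, -1.7, 3.0]
opening: 0.107
9.06107649366377 [0.514162   0.10190653 0.24465381] [ 0.77143864 -1.66593903  2.97416935]
```

```bash
python3 -m inch '[[-1,[0,0.9,-0.7],0],[-1,[0,1.8,-1.4],0],[-1,[0,2.7,-2.0],0],[-1,[0,3.6,-2.6],0],[-1,[0,4.6,-3.1],0],[-1,[0,5.6,-3.6],0],[-1,[0,6.6,-4.0],0],[-1,[0,7.7,-4.4],0],[-1,[0,8.7,-4.7],0],[-1,[0,9.8,-5.0],0],[-1,[0,10.9,-5.2],0],[-1,[0,12.0,-5.4],0],[-1,[0,13.1,-5.5],0],[-1,[0,14.2,-5.6],0],[-1,[0,15.3,-5.6],0],[-1,[0,16.4,-5.6],0],[-1,[0,16.4,-5.6],0]]'
```

```text
time: 6.45
eef_pos: [0.5312, 0.2666, 0.2992]
tcp_rot: [0.054, 0.999, 0.001, -0.001]
contact_force: [-3.2, 1.4, 2.0]
opening: 0.101
```

```bash
python3 -m inch '[[-1,[0.0,0.4,0.05],0],[-1,[0,0.8,0.1],0],[-1,[0,1.2,0.15],0],[-1,[0,1.6,0.2],0],[-1,[0,2.0,0.25],0],[-1,[0,2.4,0.3],0],[-1,[0,2.8,0.4],0],[-1,[0,2.8,0.4],0],[-1,[0,2.8,0.4],0]]'
```

```text
time: 7.35
eef_pos: [0.5339, 0.2912, 0.2958]
tcp_rot: [0.055, 0.998, -0.002, -0.002]
contact_force: [-6.6, -4.1, 4.5]
opening: 0.101
```

```bash
python3 -m inch '[[-1,[0,0.3,0.05],0],[-1,[0,0.6,0.1],0],[-1,[0,0.6,0.1],0],[-1,[0,0.6,0.1],0]]'
```

```text
time: 7.75
eef_pos: [0.5339, 0.2916, 0.2957]
tcp_rot: [0.055, 0.998, -0.009, -0.004]
contact_force: [-12.8, -21.3, 10.9]
opening: 0.1
```

```bash
python3 -m inch '[[-1,[0,-0.6,0],0],[-1,[0,-0.6,0],0],[-0.5,[0,-0.6,0],0],[-0.3,[0,-0.6,0],0],[-0.3,[0,-0.6,0],0],[-0.3,[0,-0.6,0],0],[-0.3,[0,-0.6,-2],0],[-0.3,[0,-0.6,-5],0],[-0.3,[0,-0.6,-7],0],[-0.3,[0,-0.6,-7],0]]'
```

```text
time: 8.75
eef_pos: [0.5363, 0.2929, 0.3692]
tcp_rot: [0.055, 0.998, 0.002, 0.004]
contact_force: [0.3, 0.3, 0.9]
opening: 0.348
```

```bash
python3 -m inch '[[1,[-1,-10,0],-0.15],[1,[-2,-20,0],-0.3],[1,[-5,-30,0],-0.48],[1,[-5,-45,0],-0.48],[1,[-5,-45,0],-0.48],[1,[-5,-45,0],-0.48],[1,[-5,-45,6],-0.48],[1,[-5,-45,11],-0.48],[1,[-5,-45,11],-0.48],[1,[-5,-45,11],-0.48],[1,[-5,-45,11],-0.48],[1,[-5,-45,11],-0.48],[1,[-5,-45,11],-0.48],[1,[-5,-45,11],-0.48],[1,[-5,-45,11],-0.48]]'
python3 - <<'E'
from h import *
s=status.get_state();im=cams.read_camera("wrist");cv2.imwrite("pics/w3.png",im);cv2.imwrite("pics/sc3.png",cams.read_camera("scene"))
T=wristT(s);print(s["eef_pos"],s["tcp_rot"],s["contact_force"],proj("wrist",[(.538,-.1616,.0925),(.538,-.1616,.05)],T))
np.savez("s3.npz",T=T,p=s["eef_pos"],q=s["tcp_rot"])
E
```

```text
time: 10.25
eef_pos: [0.536, -0.1596, 0.2564]
tcp_rot: [-0.185, 0.983, -0.001, 0.001]
contact_force: [0.1, 0.3, -0.5]
opening: 1.002
[ 0.53604952 -0.15964556  0.25635763] [-1.84900357e-01  9.82756519e-01 -7.13049377e-04  9.86933472e-04] [ 0.06925518  0.32530968 -0.47757613] [[313.62035591 183.219683  ]
 [313.94025928 173.45463279]]
```

View pics/w3.png

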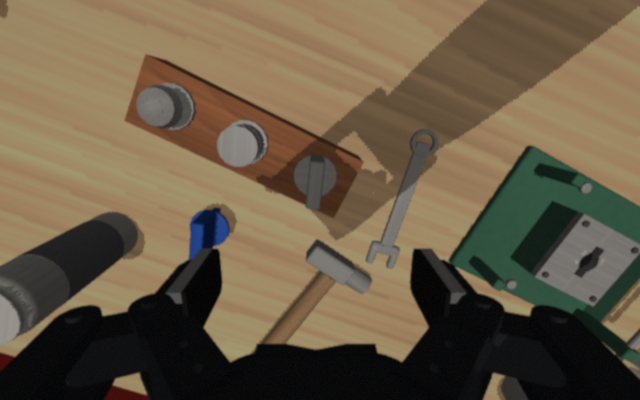

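Wrist view: the wing lies under the tool, centred near (315,182) and nearly along tool x; the keyhole is at (590,262). One zoom will give exact edges.

```bash
python3 - <<'E'
import cv2,numpy as np
a=cv2.imread("pics/w3.png")
f=lambda x,y,w,h,s:cv2.resize(a[y:y+h,x:x+w],None,fx=s,fy=s,interpolation=cv2.INTER_CUBIC)
A=f(280,140,66,80,6);B=f(530,200,66,80,6)
s=cv2.imread("pics/sc3.png")[80:280,290:490]
cv2.imwrite("pics/z3.png",cv2.convertScaleAbs(np.hstack([A,f(550,222,66,80,6)]),alpha=1.3,beta=10))
E
```

```text
(no output)
```

View pics/z3.png

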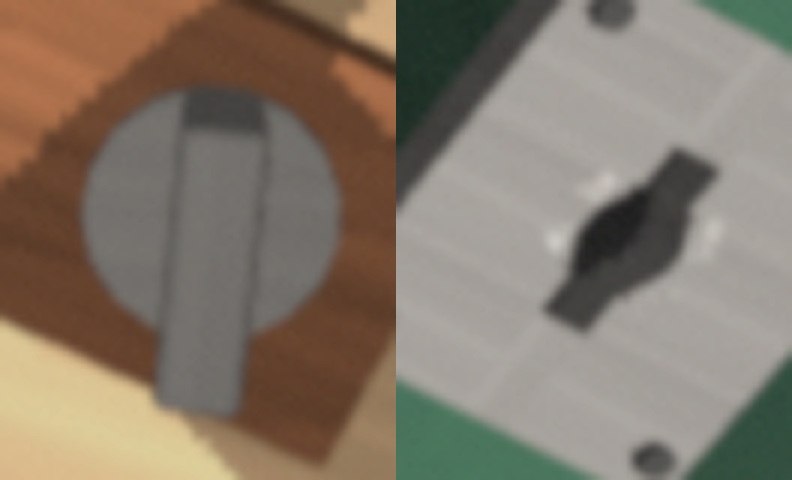

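```bash
python3 - <<'E'
from h import *
d=np.load("s3.npz");T=d["T"]
s=dict(eef_pos=d["p"],tcp_rot=d["q"])
A=lambda x,y:(280+x/6-.4,140+y/6-.4);B=lambda x,y:(550+(x-396)/6-.4,222+y/6-.4)
p,k=[onplane("wrist",A(*c),.0925,T) for c in((222,129),(198,411))]
print("wing",p,k,(p+k)/2,np.linalg.norm(p-k),np.arctan((k-p)[1]/(k-p)[0]))
print("flange",onplane("wrist",A(211,212),.05,T))
m,n=[onplane("wrist",B(*c),.06,T) for c in((699,158),(565,321))]
print("slot",(m+n)/2,np.linalg.norm(m-n),np.arctan((n-m)[1]/(n-m)[0]))
Y=R.from_quat(s["tcp_rot"]).as_matrix()[:,1];print("tool y angle",np.arctan2(Y[1],Y[0]))
print(rel(s,[*((p+k)/2)[:2],.0735]), rel(s,[*onplane("wrist",A(211,212),.05,T)[:2],.0735]))
E
```

```text
wing [ 0.51782667 -0.16652817  0.0925    ] [ 0.56087246 -0.15376931  0.0925    ] [ 0.53934957 -0.16014874  0.0925    ] 0.04489686891765878 0.2881525168307556
flange [ 0.53916288 -0.16021772  0.05      ]
slot [0.51843742 0.15585392 0.06      ] 0.03713863177489081 -0.09452725640150506
tool y angle 1.942736064669206
[-0.26 -0.13 18.29] [-0.24 -0.13 18.29]
```

```bash
python3 -m inch '[[-0.1,[-0.25,-0.13,4],0.084],[-0.1,[-0.25,-0.13,8],0.084],[-0.1,[-0.25,-0.13,11],0.084],[-0.1,[-0.25,-0.13,13.5],0.084],[-0.1,[-0.25,-0.13,15.5],0.084],[-0.1,[-0.25,-0.13,17],0.084],[-0.1,[-0.25,-0.13,18],0.084],[-0.1,[-0.25,-0.13,18.3],0.084],[-0.1,[-0.25,-0.13,18.3],0.084],[-0.1,[-0.25,-0.13,18.3],0.084]]'
```

```text
time: 11.35
eef_pos: [0.539, -0.1612, 0.0731]
tcp_rot: [-0.143, 0.99, -0.001, 0.001]
contact_force: [-0.4, -0.4, -0.1]
opening: 0.451
```

```bash
python3 -m inch '[[-1,[0,0.05,0],0],[-1,[0,0.05,0],0],[-1,[0,0.05,0],0],[-1,[0,0.05,0],0],[-1,[0,0.05,0],0],[-1,[0,0.05,0],0]]' 100
```

```text
time: 11.95
eef_pos: [0.5387, -0.1606, 0.0732]
tcp_rot: [-0.143, 0.99, -0.0, 0.001]
contact_force: [-0.1, 0.9, 6.1]
opening: 0.149
```

```bash
python3 -m inch '[[-1,[0,0.05,-1],0],[-1,[0,0.05,-2.5],0],[-1,[0,0.05,-4.5],0],[-1,[0,0.05,-7],0],[-1,[0,0.05,-10],0],[-1,[0,0.05,-12],0],[-1,[0,0.05,-12],0],[-1,[0,0.05,-12],0]]'; python3 -c "
from h import *
s=status.get_state();print(s['eef_pos'],s['contact_force'],R.from_quat(s['tcp_rot']).as_matrix().round(4))
print(rel(s,[.5187,.1562,.145]))"
```

```text
time: 12.75
eef_pos: [0.5374, -0.1596, 0.1918]
tcp_rot: [-0.143, 0.99, 0.0, -0.0]
contact_force: [-0.0, 1.1, -3.8]
opening: 0.151
[ 0.53740967 -0.15964983  0.19178222] [-0.04179965  1.11858163 -3.78617175] [[-9.593e-01 -2.824e-01 -6.000e-04]
 [-2.824e-01  9.593e-01  2.000e-04]
 [ 6.000e-04  3.000e-04 -1.000e+00]]
[-7.13 30.83  4.68]
```

```bash
python3 -m inch '[[-1,[-0.8,4,0],0.05],[-1,[-1.6,8,0],0.15],[-1,[-2.4,12,0],0.25],[-1,[-3.2,16,0],0.35],[-1,[-4.2,21,0],0.386],[-1,[-5.24,24,1],0.386],[-1,[-5.24,26.2,2.5],0.386],[-1,[-5.24,26.2,3.5],0.386],[-1,[-5.24,26.2,3.5],0.386],[-1,[-5.24,26.2,3.5],0.386],[-1,[-5.24,26.2,3.5],0.386],[-1,[-5.24,26.2,3.5],0.386]]'; python3 - <<'E'
from h import *
s=status.get_state();im=cams.read_camera("wrist");T=wristT(s)
np.savez("s4.npz",T=T,p=s["eef_pos"],q=s["tcp_rot"])
print(s["eef_pos"],s["tcp_rot"],s["contact_force"],s["qpos"].round(2),proj("wrist",(.5187,.1562,.06),T))
cv2.imwrite("pics/w4.png",im)
u,v=proj("wrist",(.5187,.1562,.06),T)[0].astype(int)
x=max(0,u-130);y=max(0,v-70);cv2.imwrite("pics/z4.png",cv2.convertScaleAbs(cv2.resize(im[y:y+150,x:x+200],None,fx=4,fy=4,interpolation=cv2.INTER_CUBIC),alpha=1.2));print(x,y)
E
```

```text
time: 13.95
eef_pos: [0.515, 0.1054, 0.1578]
tcp_rot: [0.051, 0.999, -0.0, 0.001]
contact_force: [-0.3, -1.4, -3.7]
opening: 0.15
[0.51496598 0.10538139 0.15779901] [ 5.06298871e-02  9.98717216e-01 -2.78976438e-05  7.32162525e-04] [-0.32250935 -1.40749023 -3.70550301] [ 0.01  0.05  2.02 -0.    1.07 -1.46] [[386.29625451 201.77187171]]
256 131
```

View pics/z4.png

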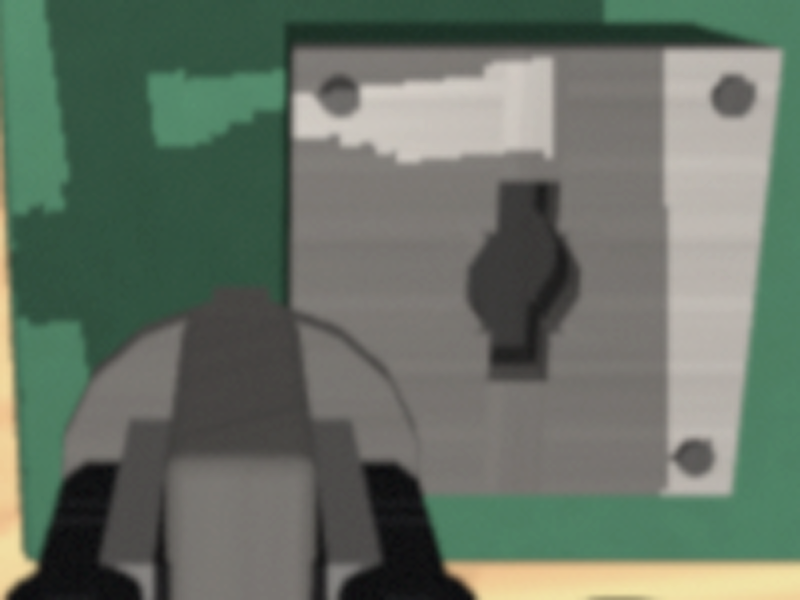

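Close view: the keyhole is centred at about (524,281) in the crop, with slot ends (529,182) and (518,380). The plug's flange spans x 65–418 in the crop.

```bash
python3 - <<'E'
from h import *
d=np.load("s4.npz");T=d["T"];s=dict(eef_pos=d["p"],tcp_rot=d["q"])
C=lambda x,y:(256+(x+.5)/4-.5,131+(y+.5)/4-.5)
m,n=[onplane("wrist",C(*c),.06,T) for c in((529,182),(518,380))]
c=onplane("wrist",C(524,281),.06,T)
print("slot",(m+n)/2,c,np.linalg.norm(m-n),np.arctan((n-m)[1]/(n-m)[0]))
M=R.from_quat(s["tcp_rot"]).as_matrix();Y=M[:,1];print("tooly",np.arctan2(Y[1],Y[0])-np.pi/2,rel(s,[*((m+n)/2)[:2],.139]))
# predicted flange outline (crop px) if plug axis is at TCP
a=np.linspace(0,2*np.pi,73);P=s["eef_pos"]+np.c_[.023*np.cos(a),.023*np.sin(a),0*a-.0235]
q=(proj("wrist",P,T)-(256,131))*4;print("flange x",q[:,0].min(),q[:,0].max(),"ymin",q[:,1].min())
for sx in(-1,1):
  w=s["eef_pos"]+M@np.array([[-.023,.007*k,-.019] for k in(-1,1)]+[[.023,.007*k,-.019] for k in(-1,1)]).T.T[0] if 0 else None
W=(M@np.array([[x,y,-.019] for x in(-.023,.023) for y in(-.007,.007)]).T).T+s["eef_pos"]
print(((proj("wrist",W,T)-(256,131))*4).round(0).tolist())
E
```

```text
slot [0.51845679 0.15633428 0.06      ] [0.5180464  0.15646315 0.06      ] 0.03735359335654659 -0.0931721881640809
tooly -0.10130309911031454 [0.17 5.1  1.88]
flange x 55.05894186024648 423.1420070469528 ymin 295.14311998325957
[[168.0, 874.0], [311.0, 874.0], [160.0, 442.0], [319.0, 442.0]]
```

```bash
python3 -m inch '[[-1,[0.24,2.5,0],0],[-1,[0.24,5.08,0],0],[-1,[0.24,5.08,0],0],[-1,[0.24,5.08,1.5],0],[-1,[0.24,5.08,2.8],0],[-1,[0.24,5.08,3.4],0],[-1,[0.24,5.08,3.4],0],[-1,[0.24,5.08,3.4],0],[-1,[0.24,5.08,3.4],0]]'; python3 - <<'E'
from h import *
s=status.get_state();print(s["eef_pos"],s["contact_force"],rel(s,[.5184-.0008,.1561,.116]))
im=cams.read_camera("wrist");a=cams.read_camera("scene");b=cams.read_camera("side")
f=lambda im,x,y,w,h,k:cv2.resize(im[y:y+h,x:x+w],None,fx=k,fy=k,interpolation=cv2.INTER_CUBIC)
T=wristT(s);P=lambda n:proj(n,(.5184,.156,.09))[0].astype(int)
u,v=P("scene");p,q=P("side")
cv2.imwrite("pics/z5.png",np.hstack([f(im,220,130,200,200,2),f(a,u-35,v-40,80,80,5)]))
cv2.imwrite("pics/z5b.png",f(b,p-35,q-40,80,80,5));print(u,v,p,q)
E
```

```text
time: 14.9
eef_pos: [0.5174, 0.1569, 0.1235]
tcp_rot: [0.05, 0.999, 0.0, 0.001]
contact_force: [0.5, 0.8, -4.1]
opening: 0.151
[0.51741378 0.15686616 0.12354493] [ 0.50067415  0.80248272 -4.11755313] [-0.03 -0.07  0.75]
371 157 247 167
```

View pics/z5.png

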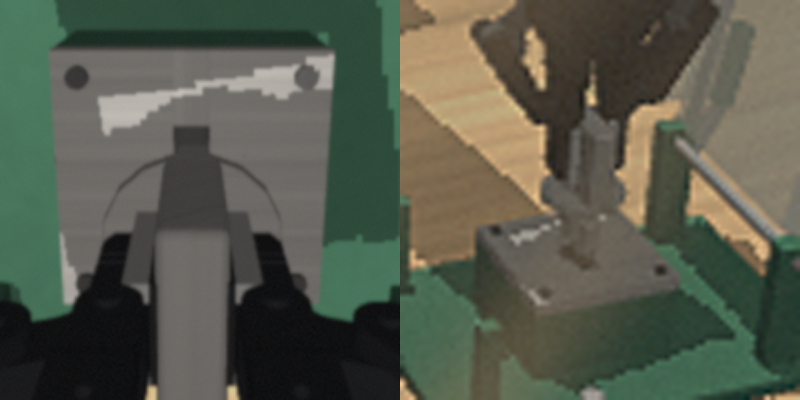

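The wing, flange and slot end share column ≈192 in the crop, so the plug is centred over the slot. Lowering it into the mouth.

```bash
python3 -m inch '[[-1,[-0.02,-0.06,0.4],0],[-1,[-0.02,-0.06,0.75],0],[-1,[-0.02,-0.06,1.0],0],[-1,[-0.02,-0.06,1.2],0],[-1,[-0.02,-0.06,1.4],0],[-1,[-0.02,-0.06,1.4],0]]'
```

```text
time: 15.65
eef_pos: [0.5168, 0.1564, 0.1086]
tcp_rot: [0.05, 0.999, -0.0, -0.0]
contact_force: [-0.2, 1.3, -4.0]
opening: 0.148
```

```bash
python3 -m inch '[[-1,[0,0,0.3],0],[-1,[0,0,0.6],0],[-1,[0,0,0.9],0],[-1,[0,0,1.1],0],[-1,[0,0,1.3],0],[-1,[0,0,1.4],0],[-1,[0,0,1.4],0]]'
```

```text
time: 16.35
eef_pos: [0.5171, 0.1565, 0.0957]
tcp_rot: [0.05, 0.999, -0.0, -0.0]
contact_force: [-2.6, -0.3, 2.7]
opening: 0.15
```

```bash
python3 -m inch '[[-1,[0,0,0.2],0],[-1,[0,0,0.4],0],[-1,[0,0,0.6],0],[-1,[0,0,0.8],0],[-1,[0,0,0.8],0],[-1,[0,0,0.8],0]]'
```

```text
time: 16.95
eef_pos: [0.5172, 0.1565, 0.0882]
tcp_rot: [0.05, 0.999, -0.0, -0.0]
contact_force: [-3.3, -0.9, 8.7]
opening: 0.149
```

```bash
python3 -m inch '[[-1,[0,0,-0.08],0],[-1,[0,0,-0.08],0.1],[-1,[0,0,-0.08],0.2],[-1,[0,0,-0.08],0.3],[-1,[0,0,-0.08],0.4],[-1,[0,0,-0.08],0.4]]'; python3 -c "
from h import *
s=status.get_state();print(s['eef_pos'],s['wrist_torque'],s['contact_force'])"
```

```text
time: 17.55
eef_pos: [0.5177, 0.1567, 0.089]
tcp_rot: [0.248, 0.969, 0.0, 0.001]
contact_force: [-3.5, -0.2, 6.7]
opening: 0.15
[0.51770686 0.15670553 0.08899946] [-0.02243747  0.85799437  0.10168731] [-3.46958148 -0.23309196  6.7233202 ]
```

```bash
python3 -m inch '[[-1,[0,0,0],0.1],[-1,[0,0,0],0.2],[-1,[0,0,0],0.3],[-1,[0,0,0],0.4],[-1,[0,0,0],0.5],[-1,[0,0,0],0.6],[-1,[0,0,0],0.7],[-1,[0,0,0],0.8],[-1,[0,0,0],0.9],[-1,[0,0,0],0.98],[-1,[0,0,0],0.98]]'; python3 -c "
from h import *
s=status.get_state();print(s['eef_pos'],s['wrist_torque'],s['contact_force'],s['qpos'].round(3));Y=R.from_quat(s['tcp_rot']).as_matrix()[:,1];print(-.101+np.pi/2-np.arctan2(Y[1],Y[0]))"
```

```text
time: 18.65
eef_pos: [0.518, 0.1569, 0.0891]
tcp_rot: [0.674, 0.738, 0.001, 0.001]
contact_force: [-3.1, 0.8, 7.3]
opening: 0.152
[0.51796909 0.15690512 0.089149  ] [0.14911818 0.75475718 0.18702851] [-3.11342099  0.8277332   7.34408822] [1.060e-01 1.870e-01 2.018e+00 1.000e-03 9.340e-01 1.600e-02]
1.3794161081824352
```

```bash
python3 -m inch '[[-1,[0,0,0],0.04],[-1,[0,0,0],0.08],[-1,[0,0,0],0.11],[-1,[0,0,0],0.11],[-1,[0,0,0],0.11]]'; python3 -c "
from h import *
s=status.get_state();print(s['eef_pos'],s['wrist_torque'],s['contact_force'],s['qpos'].round(3));Y=R.from_quat(s['tcp_rot']).as_matrix()[:,1];print(-.101+np.pi/2-np.arctan2(Y[1],Y[0]))"
```

```text
time: 19.15
eef_pos: [0.518, 0.1569, 0.0891]
tcp_rot: [0.713, 0.701, 0.001, 0.001]
contact_force: [-3.1, 1.1, 7.5]
opening: 0.15
[0.51798558 0.15693517 0.08914294] [0.13540633 0.71161042 0.14486004] [-3.09490606  1.07881146  7.49110431] [1.060e-01 1.870e-01 2.018e+00 1.000e-03 9.340e-01 1.240e-01]
1.487905130190353
```

```bash
python3 -m inch '[[-1,[0,0,0],0.03],[-1,[0,0,0],0.06],[-1,[0,0,0],0.06]]' 120; python3 -c "
from h import *
s=status.get_state();print(s['eef_pos'],s['wrist_torque'],s['contact_force'],s['qpos'].round(3));Y=R.from_quat(s['tcp_rot']).as_matrix()[:,1];print(-.101+np.pi/2-np.arctan2(Y[1],Y[0]))
im=cams.read_camera('wrist');a=cams.read_camera('scene');b=cams.read_camera('side')
f=lambda im,x,y,w,h,k:cv2.resize(im[y:y+h,x:x+w],None,fx=k,fy=k,interpolation=cv2.INTER_CUBIC)
cv2.imwrite('pics/z6.png',np.vstack([np.hstack([f(im,220,180,200,150,2),f(a,336,107,80,60,5)]),np.hstack([f(b,212,127,80,60,5),f(a,170,170,160,120,2.5)])]))"
```

```text
time: 19.45
eef_pos: [0.518, 0.1569, 0.0892]
tcp_rot: [0.734, 0.679, 0.001, 0.001]
contact_force: [-3.4, -0.2, 7.8]
opening: 0.147
[0.51804578 0.15692771 0.08919699] [0.09075043 0.72225335 0.1400097 ] [-3.36682418 -0.19274429  7.80113259] [1.060e-01 1.870e-01 2.018e+00 1.000e-03 9.340e-01 1.850e-01]
1.548417029965564
```

View pics/z6.png

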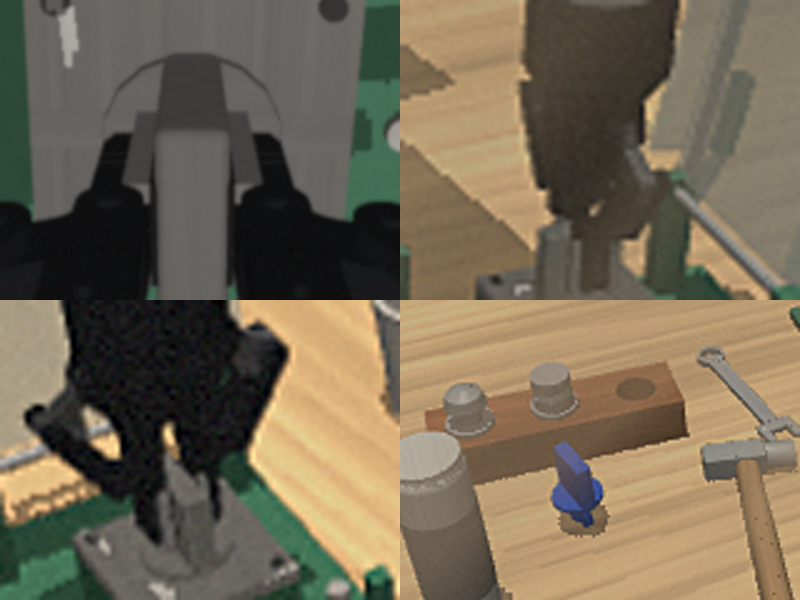

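The wrist crop shows the wing still square between the pads (x 155–228), the flange just over the cap, and the other dies and decoy in place. The torque shows no stop yet, which lug play in the slot (about 0.1 rad) would explain, so I'll continue turning.

```bash
cat > t.py <<'E'
from h import *
s=status.get_state();Y=R.from_quat(s['tcp_rot']).as_matrix()[:,1]
print('turn',round(-.101+np.pi/2-np.arctan2(Y[1],Y[0]),3),'mz',s['wrist_torque'].round(3),s['contact_force'].round(1),s['eef_pos'].round(4),'j6',s['qpos'][5].round(3),'eff',s['joint_efforts'][5])
E
python3 -m inch '[[-1,[0,0,0],0.03],[-1,[0,0,0],0.03]]'; python3 t.py;  python3 -m inch '[[-1,[0,0,0],0.03],[-1,[0,0,0],0.03]]'; python3 t.py
```

```text
time: 19.8
eef_pos: [0.5181, 0.1569, 0.0892]
tcp_rot: [0.744, 0.668, 0.001, 0.001]
contact_force: [-3.0, 0.0, 7.0]
opening: 0.147
turn 1.578 mz [0.167 0.665 0.296] [-3.  0.  7.] [0.5181 0.1569 0.0892] j6 0.214 eff 0.3760396409779787
time: 20.0
eef_pos: [0.5181, 0.1569, 0.0892]
tcp_rot: [0.754, 0.657, 0.001, 0.001]
contact_force: [-2.9, 0.5, 7.6]
opening: 0.148
turn 1.606 mz [0.233 0.689 0.578] [-2.9  0.5  7.6] [0.5181 0.1569 0.0892] j6 0.243 eff 0.6418603286147118
```

```bash
python3 -m inch '[[-1,[0,0,0],0],[-1,[0,0,0],0],[-1,[0,0,0],0],[-1,[0,0,0],0],[-1,[0,0,0],0]]'; python3 t.py; python3 - <<'E'
from h import *
a=cams.read_camera("scene")
c,s=np.cos(-.1),np.sin(-.1)
for t in(1.6,1.7,1.75):
    Q=[]
    for x in(-.04,.04):
        y,z=.092-.222*np.cos(t)+.004*np.sin(t),.078+.222*np.sin(t)+.004*np.cos(t)
        Q.append((.5187+c*x-s*y,.1562+s*x+c*y,z))
    print(t,(proj("scene",Q).round(1)-(300,60))*4)
cv2.imwrite("pics/z7.png",cv2.resize(a[60:200,300:480],None,fx=4,fy=4,interpolation=cv2.INTER_CUBIC))
E
```

```text
time: 20.5
eef_pos: [0.5181, 0.1569, 0.0892]
tcp_rot: [0.753, 0.657, 0.001, 0.001]
contact_force: [-3.1, 1.3, 6.1]
opening: 0.151
turn 1.606 mz [0.212 0.688 0.626] [-3.1  1.3  6.1] [0.5181 0.1569 0.0892] j6 0.243 eff 0.5720585212111473
1.6 [[434.8  44. ]
 [501.2  87.2]]
1.7 [[465.2  43.6]
 [533.2  86.4]]
1.75 [[480.   44.4]
 [548.4  87.2]]
```

View pics/z7.png

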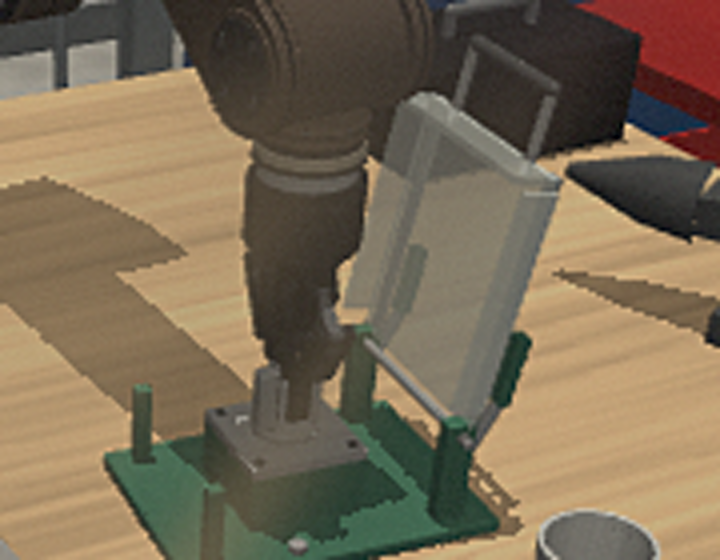

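The bar runs from (478,40) to (553,92) in the crop, which matches the prediction for 1.75 rad, so the guard is on its stop. The plug is held turned and pressed, with a steady torque. Handing in.

```bash
python3 -c "
from plant import ctrl;print(ctrl.sign_off())"
```

```text
the job is handed in; nothing more can be done
None
```

I opened the guard to its stop, moved the winged die from the rack into the socket, pressed it down and turned it clockwise to its stop. I handed in at about 20.6 s, still gripping it there at 120 N.

**Last checks:**
- **Guard:** its bar in the scene picture lies where the 1.75 rad open position predicts. When I pushed it further before letting go, it stood firm against about 21 N.
- **Turn:** the gripper turned about 1.60 rad in all. The torque stayed below 0.2 N m up to about 1.55 rad, then rose to 0.6 N m and held for 0.5 s, so the driver is on its stop.
- **Press depth:** about 7 to 8 mm judging by tool height. The last push readings are noisy and suggest 4.5 to 6.5 mm, so the two do not fully agree. The die did turn freely, so its lugs are below the cap.
- **Rest of the bench:** the other two dies, the blue look-alike, the hammer, spanner and spray can looked unmoved in the last pictures. I did not check the roller again at the end, and the tin only partly.

**Disagreements on the way:**
- The head position from the first two pictures was about 1 cm off in y. I replaced it with the keyhole position from the wrist camera.
- The turn came out about 0.1 rad past the nominal 1.45. I put this down to play between the lugs and the slot.

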